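# Fetch the green filter from the carousel and load the filter slide

## Robot

A 6-joint arm with a two-finger parallel gripper is mounted at the origin on the work surface. World frame = base frame: x ahead of the robot, y to its left, z up, the work surface at z = 0. Lengths are in m, angles in rad, forces in N, time in s.
With the tool pointing down it reaches from about 0.35 to 0.775 m from the base axis. Payload 7.3 kg.
Tool frame: the origin (TCP) lies at the centre of the arm's flange, where the gripper is bolted on; the fingertips stand 178 mm ahead of it and the grasp point (between the pads) lies robot.pinch_z ahead of it (robot.pinch_z is the distance from the TCP to the grasp point, in m); x points along the fingers, z is the direction in which the jaws open and shut, and the axes are right-handed (so a half turn about x gives the same grasp; the last joint's range is limited). The gripper opens to 92 mm and grips with 3 to 60 N. Pads are 19 mm wide; open, the fingers measure 130 mm over their backs; the gripper's body (75 mm by 190 mm) begins 47 mm behind the grasp point.
Start: joints at [1.097, 0.342, 1.524, -0, 1.275, -0.146], TCP at [0.169, 0.497, 0.405] pointing down, gripper open.
Joint ranges: [-2.53, 2.53], [-0.77, 2.02], [0.04, 2.7], [-1, 4.14], [0.28, 2.66], [-3.11, 3.11]. Speed limits (rad/s): [2.57, 2.57, 3.14, 3.14, 3.14, 3.14].

## Interface

Orientations are given as [roll, pitch, yaw] about the fixed x, y, z axes, in that order (R = Rz(yaw) Ry(pitch) Rx(roll)).
In Python, from cell import robot gives the robot as it stands.
- The arm moves only by the shell command python3 -m jog 'ROWS' [FORCE]. ROWS is JSON, a list of rows, each an object of numbers: "fingers": the closure, from 0 (fully open) to 1 (shut); "x", "y", "z": the shift along the tool's x, y, z in cm; "spin": the turn about the tool's x in degrees. A call has 1 to 5 rows; each row is the pose to reach, as a shift and turn from the pose commanded when the call began, along the tool's axes at that moment; what a row does not reach only later rows make up. A row lasts 1/8 s, in which the tool goes at most 62.5 mm and 10.7 degrees, less where a joint would pass 70% of its speed; a pose out of reach is approached as far as the arm can. A call with a gripper value outside its range is refused whole. The fingers move at their own pace and stop on an object; FORCE is the grip in N (left out, the last holds). Time passes only in rows, so rows that repeat a pose let the fingers close. It gives the time, the measured TCP pose, the force and the opening at its end, in the units of the state.
- robot.observe(): the state, without advancing time (a new reading comes with each control period).
- robot.read_camera(name): name is "scene" or "top" or "wrist"; returns a dict with "color" (400x640x3 uint8, red, green, blue), "mtx" (3x3 intrinsics, pixels), "view" (4x4, takes a point from world to camera coordinates); the wrist camera has in their place "T_tool_cam" (4x4, takes a point from camera to tool coordinates, whose origin is the TCP and whose axes are the tool frame's). Camera axes: x right, y down, z forward; pixel columns grow to the right and rows downward; lengths in m; the calibration is good to about 2 mm. A picture is of the moment at which its call begins: read the wrist's pose just before it. There is no depth.
- robot.hand_in(): hands the job in, once; it reports no verdict.
Trained networks look in a picture, given as the dict that the camera call returned (one of the last four; its "shot" number tells which), for a name from the list of things; names that differ only in an ending like _2 or _b are one class to them, and where a whole thing is asked for, a point or a joint stands for the part that bears it (a point fixed in the world has none). Each returns a list of dicts, best first, with "conf" (0 to 1); they miss things now and then, are a little off and sometimes report something else, mostly with a low value. They report only what shows in the picture. A call takes as long as a camera call. They do not tell look-alikes from the thing itself.
- robot.look_for(target, picture): "xy" ([column, row] in pixels, amid what is visible of it).
The state is a dict: "time": time; "qpos": joint angles; "qvel": joint speeds; "joint_efforts": joint torques, N m; "tool_pos": TCP position; "tool_rot": TCP orientation; "contact_force": force on the tool from outside, world axes, zero at the start; "torque": the same for the moment, N m; "opening": finger opening in m.
Only numpy, scipy, OpenCV 4.12 (cv2) and the standard library are available. Lean on these libraries where they do the work, as an engineer would, in place of code of your own. Each camera call takes 0.05 s, during which the arm holds its last target. There are 200 camera calls.

## Task

Turn the filter carousel until the green filter block stands lined up with the red mark in the middle of the wire guard's opening, and let the carousel come to rest. Lift the green block out, set it down upright on the black rest mat and let go of it; then, as the bed bars its long sides, take it again by its short ends and set it gently, without dropping it, into the bed of the lamp house's filter slide: fully down and level between the two side walls, glass up, and let go. Leave the other filter blocks in their pockets and everything else on the bench where it is.

Things in the scene. Friction and masses are not known exactly. Their poses are not given: they have to be found in the camera images.
- green_center (a point): The wanted filter block, black, 52 x 32 x 42 mm (long x short x tall), 0.08 to 0.17 kg, with a green glass disc and green bands on top and on its short ends. This point is its centre, 21 mm above its underside; its x axis runs along the 52 mm length, y along the 32 mm width, z up. Starts in a carousel pocket.
- red_center (a point): Another filter block, black, 52 x 32 x 42 mm (long x short x tall), 0.08 to 0.17 kg, with a red glass disc and red bands on top and on its short ends. This point is its centre, 21 mm above its underside; its x axis runs along the 52 mm length, y along the 32 mm width, z up. Stays in its pocket.
- yellow_center (a point): Another filter block, black, 52 x 32 x 42 mm (long x short x tall), 0.08 to 0.17 kg, with a yellow glass disc and yellow bands on top and on its short ends. This point is its centre, 21 mm above its underside; its x axis runs along the 52 mm length, y along the 32 mm width, z up. Stays in its pocket.
- blue_center (a point): Another filter block, black, 52 x 32 x 42 mm (long x short x tall), 0.08 to 0.17 kg, with a blue glass disc and blue bands on top and on its short ends. This point is its centre, 21 mm above its underside; its x axis runs along the 52 mm length, y along the 32 mm width, z up. Stays in its pocket.
- knob (a point): Round black knurled knob, 44 mm diameter, 38 mm tall (from 86 to 124 mm above the bench), on the axis of the turntable and fixed to it: turning the knob turns the turntable. This point is on the axis, 106 mm above the bench.
- turntable (a joint): Turntable angle from where it started, rad, + anticlockwise from above. Disc 240 mm across, top 30 mm above the bench; turns endlessly, no clicks, 0.08 N m friction, stays put. Six pockets, centres 85 mm from the axis, 60 deg apart; block length radial; 38 mm tall walls close off its short ends (2 mm clearance); long sides free but for lips 5 mm high, 3 mm thick, 2 mm off.
- mark (a point): Where the centre of the wanted block must come to stand: 85 mm from the knob's axis, 51 mm above the bench, in the middle of the guard's opening, in line with the red stripe on the tab (44 mm wide, reaching 158 mm from the axis) of the carousel's white base. Its -x axis points radially outwards through the opening, roughly towards the robot.
- carousel: Fixed white base, 260 mm across, 16 mm tall, origin on the axis at bench height. It bears the guard: 6 mm steel wire arcs 96 mm above the bench, 85 and 126 mm from the axis, on four posts at 126 mm; nothing nearer the axis. It roofs all pockets except within 55 degrees either side of the mark (-x), so a block can be lifted out only there.
- mat_top (a point): Centre of the upper face of the black rubber rest mat, 110 x 110 mm, 4 mm thick, fixed on the bench.
- bed (a point): Centre of the floor of the bed in the filter slide, 24 mm above the bench, z up; the y axis runs along the slide towards the lamp house, whose face is 120 mm from this point. The block lies here with its 52 mm length along this y axis, either way round.
- lamp_house: White box, 200 x 200 x 124 mm tall, fixed, origin under its centre; bed at 220 mm along its -y, on a steel slide plate 62 mm wide. Two bed walls 44 mm long along y, 37 mm apart, flared at the top, 38 mm above the bed floor, bar the block's long sides; its short ends stick out 4 mm past them, free but for orange lips 5 mm high, 60 mm apart.
- dish: Small closed round dish, clear and white, 57 mm diameter, 15 mm tall; origin at the underside. Leave alone.
- jar: Jar with blue cap, 50 mm diameter, 70 mm tall; origin at the underside. Leave alone.
- driver: Screwdriver, 160 mm long, lying on the bench. Leave alone.
- immersion: Small bottle with black cap, 34 mm diameter, 75 mm tall; origin at the underside. Leave alone.
Not all that is in view belongs to the job. Leave any pink or purple look-alike of the part that bears yellow_center alone. Leave any purple look-alike of the part that bears green_center alone.

How it is judged:
On the way, in this order (a step that is already met when the one before it is completed fails the run):
1. the green block, in its pocket, stands at the mark in the guard's opening and the turntable is at rest (distance between green_center and mark below 0.012 m and velocity of joint turntable between -0.1 and 0.1 rad/s), for 0.3 s.
2. the green block stands upright on the rest mat, let go (horizontal distance between green_center and mat_top below 0.05 m and z of green_center in the frame of mat_top between 0.0175 and 0.0245 m and angle between green_center's own z axis and vertical below 0.1 rad and contact force between the fingers and green_block below 0.1 N), for 0.2 s.
At the end, for the whole second after the job is handed in: The green block rests in the bed of the filter slide, let go and still: its centre within 8 mm of the bed's centre sideways, its underside within 3 mm of the floor, upright within 0.08 rad, its length along the slide within 0.12 rad. The red, yellow and blue blocks are in their carousel pockets (horizontal distance between green_center and bed below 0.008 m and z of green_center in the frame of bed between 0.0175 and 0.024 m and angle between green_center's own z axis and vertical below 0.08 rad and angle between the x axis of green_center and the y axis of bed, either way round below 0.12 rad and linear speed of green_block below 0.01 m/s and not (horizontal distance between any of red_center, yellow_center, blue_center and knob above 0.097 m or horizontal distance between any of red_center, yellow_center, blue_center and knob below 0.073 m or height (world z) of any of red_center, yellow_center, blue_center above 0.063 m)); the robot touches nothing.
It fails at once if another filter block leaves its pocket (more than 12 mm from its place) (horizontal distance between any of red_center, yellow_center, blue_center and knob above 0.097 m or horizontal distance between any of red_center, yellow_center, blue_center and knob below 0.073 m or height (world z) of any of red_center, yellow_center, blue_center above 0.063 m).
It fails at once if the green block is dropped: away from the carousel, not held, and moving faster than 0.4 m/s (horizontal distance between green_center and knob above 0.115 m and contact force between the fingers and green_block below 0.3 N and linear speed of green_block above 0.4 m/s).
It fails at once if a bystander on the bench is moved more than 40 mm (distance of any of dish, jar, driver, immersion from where it was at the start of the episode above 0.04 m).
It also fails if it takes over 67 s, if anything falls off the work surface, if the arm or the gripper's body presses on something with over 40 N, if the wrist force passes 120 N, or if a joint passes its speed limit or range.

## Working session

There is one attempt and no reset: what is moved stays moved. The work goes in short steps, Python scripts to look and compute and a shell command to move; the robot and the scene stay as the last step left them, time stands still between calls to the robot, and variables do not carry over. Pictures are saved under pics/ and viewed, on a budget of 10 in all, crops included, one or two more only if the job needs it, and the job is handed in when it is done.

```bash
mkdir -p pics; ls
python3 - <<'E'
from cell import robot
import cv2,numpy as np
print(robot.pinch_z, robot.observe())
a=robot.read_camera("top"); b=robot.read_camera("scene")
for n,p in(("top",a),("scene",b)):
    cv2.imwrite(f"pics/{n}0.png",p["color"][:,:,::-1]); print(n,p["mtx"].tolist(),np.round(p["view"],4).tolist())
    for t in ["green_center","red_center","yellow_center","blue_center","knob","mark","mat_top","bed","carousel","lamp_house","dish","jar","driver","immersion"]:
        try: print(t,[(np.round(d["xy"]).tolist(),round(d["conf"],2)) for d in robot.look_for(t,p)][:4])
        except Exception as e: print(t,e)
E
```

```text
pics
0.1592 {'time': 0.0, 'qpos': array([ 1.09696538e+00,  3.42732033e-01,  1.52500579e+00, -3.44934201e-06,
        1.27542218e+00, -1.45995265e-01]), 'qvel': array([-7.11672784e-04,  1.43747406e-04, -4.72621525e-04,  5.11814156e-04,
       -7.79384066e-05,  1.61032849e-04]), 'joint_efforts': array([ 1.80094712e-04, -4.31237340e+01, -2.44222873e+01,  7.15648220e-02,
        5.59092604e-02, -1.45700860e-04]), 'tool_pos': array([0.16896257, 0.49692681, 0.40404384]), 'tool_rot': array([ 2.99770182,  1.56922897, -2.04252183]), 'contact_force': array([-0.32033131,  0.57259891,  0.50239901]), 'torque': array([-0.01059024, -0.02588425,  0.00570507]), 'opening': 0.0918118823254286}
top [[496.20345505427053, 0.0, 316.13398349842925], [0.0, 496.20345505427053, 208.3597951923112], [0.0, 0.0, 1.0]] [[-0.0055, -0.9999, -0.0122, -0.0114], [-0.9881, 0.0073, -0.1535, 0.5341], [0.1535, 0.0112, -0.9881, 1.4615], [0.0, 0.0, 0.0, 1.0]]
green_center [([494.0, 262.0], 0.53), ([433.0, 208.0], 0.52)]
red_center [([376.0, 202.0], 0.75)]
yellow_center [([400.0, 136.0], 0.59), ([484.0, 164.0], 0.58), ([424.0,
[... 552 characters left out ...]
.0, 0.0, 0.0, 1.0]]
green_center [([297.0, 77.0], 0.51)]
red_center [([297.0, 156.0], 0.6)]
yellow_center [([224.0, 169.0], 0.8), ([226.0, 111.0], 0.74), ([263.0, 134.0], 0.46)]
blue_center [([315.0, 141.0], 0.64), ([408.0, 343.0], 0.53)]
knob [([290.0, 144.0], 0.79)]
mark [([408.0, 344.0], 0.64), ([286.0, 151.0], 0.56)]
mat_top [([350.0, 205.0], 0.69), ([291.0, 149.0], 0.41)]
bed [([409.0, 343.0], 0.68)]
carousel [([305.0, 166.0], 0.92), ([288.0, 146.0], 0.73), ([350.0, 206.0], 0.51)]
lamp_house [([407.0, 349.0], 0.65)]
dish [([281.0, 232.0], 0.73)]
jar [([339.0, 101.0], 0.83), ([312.0, 142.0], 0.57)]
driver [([407.0, 245.0], 0.53)]
immersion [([410.0, 246.0], 0.58), ([299.0, 274.0], 0.49)]
```

Run:
```python
import cv2
a=cv2.imread("pics/top0.png"); b=cv2.imread("pics/scene0.png")
cv2.imwrite("pics/t1.png",cv2.resize(a[100:320,100:540],(800,400),interpolation=cv2.INTER_CUBIC))
c=a[130:300,310:530];cv2.imwrite("pics/t2.png",cv2.resize(c,(776,600),interpolation=cv2.INTER_CUBIC))
```

```text
(no output)
```

View pics/top0.png

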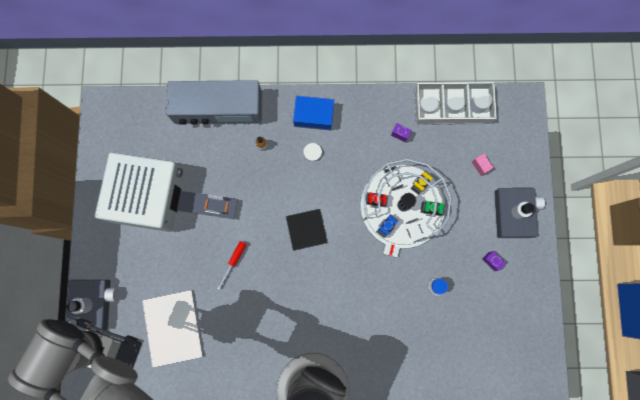

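View pics/t2.png

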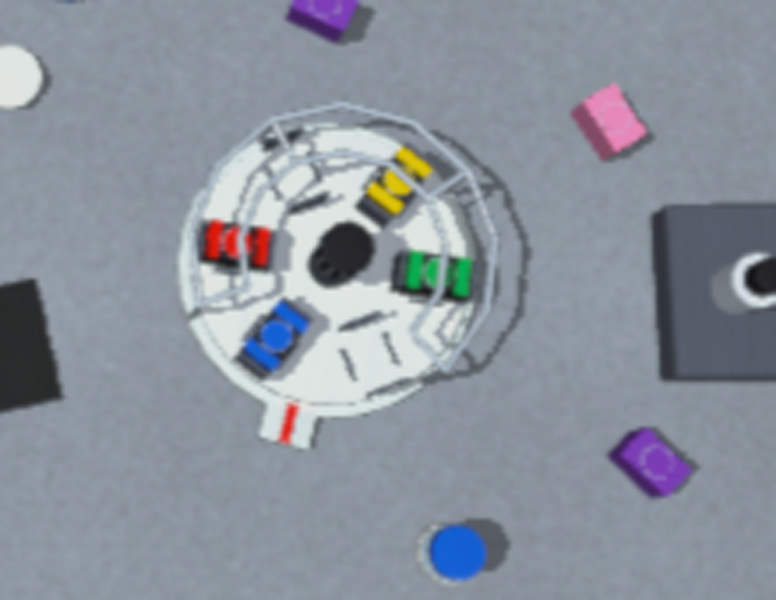

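The wanted block could be mistaken for: the purple look-alikes at (402,131) and (494,261), the pink one at (484,164). The real green block is at (434,208) on the carousel, with its green disc and bands. The red tab is at (392,250), the mat at (306,229), the bed at about (216,205), and the knob at about (407,201).

```bash
cat > h.py <<'E'
import numpy as np,cv2
from cell import robot
from scipy.spatial.transform import Rotation as R
def w2t(d): # world delta -> tool axes, cm
    T=R.from_euler("xyz",robot.observe()["tool_rot"]).as_matrix(); return np.round(T.T@np.array(d)*100,2)
def ray(px,z,K,V):
    d=np.linalg.inv(K)@np.array([px[0],px[1],1.]); Rm,t=V[:3,:3],V[:3,3]
    o=-Rm.T@t; d=Rm.T@d; return (o+d*(z-o[2])/d[2])
def V(p,s=None): # world->cam
    if "view" in p: return np.array(p["view"])
    T=np.eye(4);T[:3,:3]=R.from_euler("xyz",s["tool_rot"]).as_matrix();T[:3,3]=s["tool_pos"]
    return np.linalg.inv(T@np.array(p["T_tool_cam"]))
def mask(img,c):
    h=cv2.cvtColor(img,cv2.COLOR_RGB2HSV); H,S,v=[h[...,i].astype(int) for i in range(3)]
    m={"red":(H<6)|(H>174),"green":(H>50)&(H<85),"blue":(H>100)&(H<125),"yellow":(H>22)&(H<34)}[c]
    return (m&(S>130)&(v>50)).astype(np.uint8)
def blobs(m,mn=8):
    n,l,s,c=cv2.connectedComponentsWithStats(m); return [(c[i].round(1).tolist(),int(s[i,4])) for i in range(1,n) if s[i,4]>=mn]
E
python3 - <<'E'
from h import *
p=robot.read_camera("top"); I=p["color"]; K=p["mtx"];W=V(p)
box=np.zeros((400,640),np.uint8); box[155:260,358:460]=1
P={}
for c in ["red","green","blue","yellow"]:
    m=mask(I,c)*box; print(c,blobs(m))
    ys,xs=np.nonzero(m); k=ys<240
    P[c]=ray((xs[k].mean(),ys[k].mean()),.072,K,W)[:2]
    if c=="red": k=ys>240; tab=ray((xs[k].mean(),ys[k].mean()),.016,K,W)[:2]
print(P,tab)
from scipy.optimize import least_squares
off={}
def f(q): return np.concatenate([P[c]-q[:2]-.085*np.array([np.cos(q[2]+o),np.sin(q[2]+o)]) for c,o in zip(["green","yellow","red","blue"],np.radians([0,60,180,240]))])
r=least_squares(f,[.75,-.15,-1.5]); q=r.x; print("axis",q[:2],"ang green",np.degrees(q[2]),"res mm",(r.fun*1e3).round(1))
d=tab-q[:2]; print("mark ang",np.degrees(np.arctan2(d[1],d[0])),np.linalg.norm(d)); print("mark",q[:2]+.085*d/np.linalg.norm(d))
# mat
g=cv2.cvtColor(I,cv2.COLOR_RGB2GRAY); m=np.zeros_like(g); m[195:265,275:340]=(g[195:265,275:340]<45)
c=max(cv2.findContours(m,0,2)[0],key=cv2.contourArea); b=cv2.minAreaRect(c); print("mat",b,ray(b[0],.004,K,W)); 
for x in cv2.boxPoints(b): print(ray(x,.004,K,W).round(4))
cv2.imwrite("pics/bed.png",cv2.resize(I[140:240,90:250][:,:,::-1],(800,500),interpolation=cv2.INTER_CUBIC))
E
```

```text
red [([371.8, 198.0], 77), ([382.9, 199.4], 56), ([391.3, 249.3], 24)]
green [([428.5, 206.5], 69), ([440.1, 208.1], 59)]
blue [([387.6, 225.1], 168)]
yellow [([426.6, 175.9], 48), ([419.7, 184.4], 86)]
{'red': array([ 0.55729103, -0.19464178]), 'green': array([ 0.53006212, -0.36343505]), 'blue': array([ 0.47785451, -0.22552943]), 'yellow': array([ 0.60849927, -0.33203127])} [ 0.41043649 -0.24213494]
axis [ 0.54342673 -0.27890938] ang green -99.17527238420429 res mm [ 0.2 -0.6 -0.8  0.6  0.3  0.4  0.3 -0.3]
mark ang 164.54281922909777 0.13798102564898984
mark [ 0.46150119 -0.25625534]
mat ((306.12939453125, 229.08236694335938), (32.1057014465332, 32.53956604003906), 77.47119140625) [0.47536453 0.01677118 0.004     ]
[0.5136 0.0767 0.004 ]
[ 0.535  -0.0219  0.004 ]
[ 0.4375 -0.0426  0.004 ]
[0.4164 0.055  0.004 ]
```

View pics/bed.png

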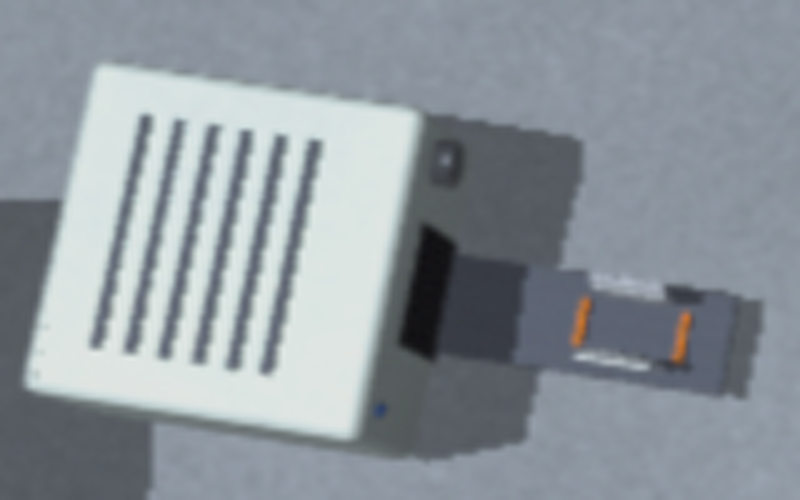

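```bash
cat >> h.py <<'E'
def go(xyz,jaw=None):
    """deltas (tool axes, cm) to bring grasp point to xyz; spin to bring jaw axis to world angle jaw (deg, mod 180)"""
    s=robot.observe();T=R.from_euler("xyz",s["tool_rot"]).as_matrix(); g=s["tool_pos"]+T[:,0]*robot.pinch_z
    print("grasp",g.round(4),"jaw",round(np.degrees(np.arctan2(T[1,2],T[0,2])),2),"q",s["qpos"].round(2),"open",round(s["opening"],4),"F",s["contact_force"].round(1),"t",round(s["time"],2))
    if xyz is not None: print("  d tool cm",(T.T@(np.array(xyz)-g)*100).round(2), "n62",(np.linalg.norm(np.array(xyz)-g)/.0625).round(1))
    if jaw is not None:
        a=np.degrees(np.arctan2(T[1,2],T[0,2])); print("  spin",round((a-jaw+90)%180-90,2))
E
python3 - <<'E'
from h import *
p=robot.read_camera("top"); I=p["color"]; K=p["mtx"];W=V(p)
h=cv2.cvtColor(I,cv2.COLOR_RGB2HSV).astype(int); m=((h[...,0]>6)&(h[...,0]<20)&(h[...,1]>130)&(h[...,2]>100)).astype(np.uint8); m[:,:198]=0;m[:,235:]=0;m[:195]=0;m[216:]=0
b=blobs(m,3);print(b); w=[ray(x[0],.029,K,W) for x in b]; print(w,np.mean(w,axis=0)); d=w[0]-w[-1]; print(np.degrees(np.arctan2(d[1],d[0])),np.linalg.norm(d))
go((.45,.25,.25)); go((.543,-.279,.25))
E
```

```text
[([205.9, 203.8], 13), ([226.0, 207.3], 14)]
[array([0.55258241, 0.32317048, 0.029     ]), array([0.54126046, 0.26116117, 0.029     ])] [0.54692143 0.29216583 0.029     ]
79.65264536304555 0.06303444476725309
grasp [0.169  0.4971 0.2455] jaw 71.22 q [ 1.1   0.34  1.52 -0.    1.28 -0.15] open 0.0916 F [-0.2  1.2  0.1] t 1.6
  d tool cm [ -0.45 -34.56 -14.34] n62 6.0
grasp [0.169  0.4971 0.2455] jaw 71.22 q [ 1.1   0.34  1.52 -0.    1.28 -0.15] open 0.0916 F [-0.2  1.2  0.1] t 1.6
  d tool cm [ -0.45 -60.39 -61.43] n62 13.8
```

```bash
python3 -m jog '[{"y":-6,"z":-2},{"y":-12,"z":-4},{"y":-18,"z":-7},{"y":-24,"z":-10},{"y":-30,"z":-14}]'; python3 -m jog '[{"y":-5,"z":-4},{"y":-10,"z":-8},{"y":-14,"z":-13},{"y":-18,"z":-18},{"y":-22,"z":-23}]';python3 - <<'E'
from h import *
go((.54343,-.27891,.20))
E
```

```text
grasp [0.169  0.4971 0.2455] jaw 71.22 q [ 1.1   0.34  1.52 -0.    1.28 -0.15] open 0.0916 F [-0.2  1.2  0.1] t 1.6
  d tool cm [  4.55 -60.43 -61.41] n62 13.8$[0]: bad value
$[0]: bad value
```

```bash
python3 -m jog '[{"fingers":0,"x":0,"y":-6,"z":-2,"spin":0},{"fingers":0,"x":0,"y":-12,"z":-4,"spin":0},{"fingers":0,"x":0,"y":-18,"z":-7,"spin":0},{"fingers":0,"x":0,"y":-24,"z":-10,"spin":0},{"fingers":0,"x":0,"y":-30,"z":-14,"spin":0}]'
```

```text
time: 2.22
tool_pos: [0.3967, 0.2822, 0.4049]
tool_rot: [-0.678, 1.57, 0.565]
contact_force: [0.2, 0.6, -0.8]
opening: 0.0917
```

```bash
python3 -m jog '[{"fingers":0,"x":0,"y":-4,"z":-4,"spin":0},{"fingers":0,"x":0,"y":-8,"z":-8.5,"spin":0},{"fingers":0,"x":0,"y":-12,"z":-13,"spin":0},{"fingers":0,"x":0,"y":-16,"z":-18,"spin":0},{"fingers":0,"x":0,"y":-19,"z":-23,"spin":0}]'
python3 - <<'E'
from h import *
go((.54343,-.27891,.20))
E
```

```text
time: 2.85
tool_pos: [0.5018, 0.0027, 0.4048]
tool_rot: [-1.154, 1.57, 0.089]
contact_force: [1.1, 0.1, -1.2]
opening: 0.0921
grasp [0.5019 0.0027 0.2456] jaw 71.21 q [-0.15  0.3   1.59  0.    1.26 -1.39] open 0.0921 F [ 1.1  0.1 -1.2] t 2.85
  d tool cm [  4.56 -13.   -25.33] n62 4.6
```

```bash
python3 -m jog '[{"fingers":0.2,"x":0,"y":-2.5,"z":-5,"spin":0},{"fingers":0.2,"x":0,"y":-5,"z":-10.5,"spin":0},{"fingers":0.2,"x":0,"y":-8,"z":-16,"spin":0},{"fingers":0.2,"x":0,"y":-10.5,"z":-21,"spin":0},{"fingers":0.2,"x":0,"y":-13,"z":-25.3,"spin":0}]'
python3 - <<'E'
from h import *
s=robot.observe(); p=robot.read_camera("wrist"); I=p["color"]
go((.54343,-.27891,.108))
cv2.imwrite("pics/w1.png",I[:,:,::-1])
K=p["mtx"];W=V(p,s)
def proj(x): c=W[:3,:3]@np.array(x)+W[:3,3]; u=K@c; return (u[:2]/u[2]).round(1)
print("knob top",proj((.54343,-.27891,.124)),"mark",proj((.4615,-.25626,.03)),"tab end",proj((.3912,-.2368,.016)))
E
```

```text
time: 3.48
tool_pos: [0.5427, -0.2789, 0.4046]
tool_rot: [-1.086, 1.571, 0.156]
contact_force: [1.3, 0.1, -0.2]
opening: 0.0734
grasp [ 0.5431 -0.2845  0.2448] jaw 70.98 q [-0.61  0.51  1.27 -0.    1.37 -1.84] open 0.0738 F [-2.6 -3.4 -0.7] t 3.52
  d tool cm [13.68  0.18  0.59] n62 2.2
knob top [325.7 202.8] mark [321.2 105.6] tab end [317.2  35.8]
```

View pics/w1.png

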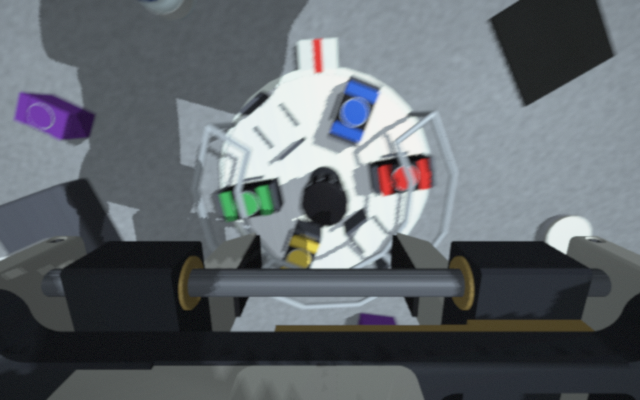

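The wrist view shows the knob at (323,205), the tab stripe at (318,50) and the green block at (250,203), all as projected. I'll descend and grip the knob.

```bash
python3 -m jog '[{"fingers":0.2,"x":5,"y":0,"z":0,"spin":0},{"fingers":0.2,"x":10,"y":0,"z":0,"spin":0},{"fingers":0.2,"x":13,"y":0,"z":0,"spin":0},{"fingers":0.2,"x":13.7,"y":0,"z":0,"spin":0},{"fingers":0.2,"x":13.7,"y":0,"z":0,"spin":0}]'
python3 - <<'E'
from h import *
go((.54343,-.27891,.108))
E
```

```text
time: 4.15
tool_pos: [0.5432, -0.2766, 0.2683]
tool_rot: [-1.732, 1.57, -0.489]
contact_force: [0.4, 1.5, 0.2]
opening: 0.0732
grasp [ 0.5433 -0.2767  0.1091] jaw 71.23 q [-0.6   0.62  1.46  0.    1.06 -1.84] open 0.0732 F [0.4 1.5 0.2] t 4.15
  d tool cm [ 0.11 -0.09 -0.21] n62 0.0
```

```bash
python3 -m jog '[{"fingers":0.6,"x":0.1,"y":-0.1,"z":-0.2,"spin":0},{"fingers":0.6,"x":0.1,"y":-0.1,"z":-0.2,"spin":0},{"fingers":0.7,"x":0.1,"y":-0.1,"z":-0.2,"spin":0},{"fingers":0.7,"x":0.1,"y":-0.1,"z":-0.2,"spin":0},{"fingers":0.7,"x":0.1,"y":-0.1,"z":-0.2,"spin":0}]' 25
python3 - <<'E'
from h import *
go((.54343,-.27891,.108))
E
```

```text
time: 4.78
tool_pos: [0.5434, -0.2784, 0.2672]
tool_rot: [-0.706, 1.57, 0.537]
contact_force: [1.7, 3.8, 3.6]
opening: 0.0435
grasp [ 0.5436 -0.2783  0.108 ] jaw 71.22 q [-0.6   0.63  1.45  0.    1.06 -1.84] open 0.0435 F [1.7 3.8 3.6] t 4.78
  d tool cm [ 0.   -0.01 -0.07] n62 0.0
```

Gripped on the 44 mm knob. Now I'll turn it about 96 degrees clockwise.

```bash
python3 -m jog '[{"fingers":0.7,"x":0,"y":0,"z":0,"spin":6},{"fingers":0.7,"x":0,"y":0,"z":0,"spin":15},{"fingers":0.7,"x":0,"y":0,"z":0,"spin":25},{"fingers":0.7,"x":0,"y":0,"z":0,"spin":35},{"fingers":0.7,"x":0,"y":0,"z":0,"spin":45}]'; python3 -m jog '[{"fingers":0.7,"x":0,"y":0,"z":0,"spin":10},{"fingers":0.7,"x":0,"y":0,"z":0,"spin":20},{"fingers":0.7,"x":0,"y":0,"z":0,"spin":30},{"fingers":0.7,"x":0,"y":0,"z":0,"spin":40},{"fingers":0.7,"x":0,"y":0,"z":0,"spin":46}]';python3 -m jog '[{"fingers":0.7,"x":0,"y":0,"z":0,"spin":4},{"fingers":0.7,"x":0,"y":0,"z":0,"spin":5.3},{"fingers":0.7,"x":0,"y":0,"z":0,"spin":5.3},{"fingers":0.7,"x":0,"y":0,"z":0,"spin":5.3}]'
cat > meas.py <<'E'
from h import *
from scipy.optimize import least_squares
def tab():
    s=robot.observe(); p=robot.read_camera("top"); I=p["color"]; K=p["mtx"];W=V(p)
    box=np.zeros((400,640),np.uint8); box[155:243,358:460]=1
    cs=[];P=[]
    for c,o in zip(["green","yellow","red","blue"],np.radians([0,60,180,240])):
        m=mask(I,c)*box; ys,xs=np.nonzero(m)
        if len(xs)>60: P.append(ray((xs.mean(),ys.mean()),.072,K,W)[:2]); cs.append(o)
        print(c,len(xs),P[-1].round(4) if len(P) else None)
    A=np.array([.54343,-.27891])
    f=lambda q: np.concatenate([a-A-.085*np.array([np.cos(q[0]+o),np.sin(q[0]+o)]) for a,o in zip(P,cs)])
    r=min((least_squares(f,[g]) for g in np.radians([0,90,180,270])),key=lambda r:r.cost); print("green ang",np.degrees(r.x[0])%360,(r.fun*1e3).round(1))
E
python3 - <<'E'
from h import *;from meas import *
go((.54343,-.27891,.108)); tab()
E
```

```text
time: 5.4
tool_pos: [0.544, -0.2776, 0.2672]
tool_rot: [0.1, 1.568, 0.553]
contact_force: [5.4, 7.7, 3.6]
opening: 0.0439
time: 6.02
tool_pos: [0.5448, -0.2775, 0.2672]
tool_rot: [0.554, 1.566, 0.206]
contact_force: [10.6, 7.6, 1.4]
opening: 0.0436
time: 6.52
tool_pos: [0.5448, -0.2776, 0.2672]
tool_rot: [0.634, 1.566, 0.196]
contact_force: [10.4, 7.4, 2.5]
opening: 0.0435
grasp [ 0.5456 -0.2774  0.108 ] jaw -25.06 q [-0.6   0.63  1.45  0.    1.06 -0.16] open 0.0435 F [10.4  7.4  2.5] t 6.53
  d tool cm [ 0.   -0.23 -0.14] n62 0.0
green 0 None
yellow 0 None
red 0 None
blue 138 [ 0.6059 -0.2182]
green ang 164.1934222460323 [1.5 1.5]
```

```bash
python3 -m jog '[{"fingers":0.3,"x":0,"y":0,"z":0,"spin":0},{"fingers":0.3,"x":0,"y":0,"z":0,"spin":0},{"fingers":0.3,"x":0,"y":0,"z":0,"spin":0}]'; python3 -m jog '[{"fingers":0.3,"x":-5,"y":0,"z":0,"spin":0},{"fingers":0.3,"x":-8,"y":0,"z":0,"spin":0},{"fingers":0.3,"x":-12,"y":0,"z":0,"spin":0},{"fingers":0.3,"x":-13,"y":0,"z":0,"spin":0},{"fingers":0.3,"x":-13,"y":0,"z":0,"spin":0}]'
python3 - <<'E'
from h import *;from meas import *
go((.4615,-.25626,.15),164.5+90); s=robot.observe();p=robot.read_camera("wrist")
cv2.imwrite("pics/w2.png",p["color"][:,:,::-1])
K=p["mtx"];W=V(p,s)
for c in["green","blue","red"]:
    b=blobs(mask(p["color"],c),60); print(c,[(x,ray(x[0],.072,K,W)[:2].round(4).tolist()) for x in b])
tab()
E
```

```text
time: 6.95
tool_pos: [0.5429, -0.2791, 0.2665]
tool_rot: [-2.659, 1.57, -3.097]
contact_force: [-0.2, -0.2, -0.7]
opening: 0.0633
time: 7.58
tool_pos: [0.543, -0.2789, 0.3966]
tool_rot: [-0.201, 1.57, -0.639]
contact_force: [-0.7, 0.3, -1.5]
opening: 0.0643
grasp [ 0.543  -0.2789  0.2374] jaw -25.1 q [-0.6   0.51  1.29 -0.    1.35 -0.16] open 0.0643 F [-0.7  0.3 -1.5] t 7.58
  d tool cm [ 8.74 -1.4  -8.35] n62 1.9
  spin 80.4
green [(([265.8, 197.1], 375), [0.4831, -0.2594]), (([227.8, 203.4], 318), [0.4442, -0.2487]), (([246.4, 201.8], 365), [0.4625, -0.2553])]
blue [(([366.1, 85.9], 479), [0.6188, -0.2042]), (([361.6, 100.4], 193), [0.6099, -0.2142]), (([355.0, 114.2], 150), [0.5993, -0.2231]), (([350.7, 127.0], 415), [0.5907, -0.2322])]
red [(([429.5, 170.5], 388), [0.6453, -0.3047]), (([389.7, 176.8], 430), [0.6067, -0.2937]), (([405.0, 175.7], 206), [0.6211, -0.2992]), (([419.3, 173.3], 60), [0.6351, -0.3031]), (([208.1, 197.1], 101), [0.4292, -0.2342])]
green 0 None
yellow 0 None
red 0 None
blue 146 [ 0.6047 -0.2191]
green ang 164.29632244768695 [0.4 0.4]
```

View pics/w2.png

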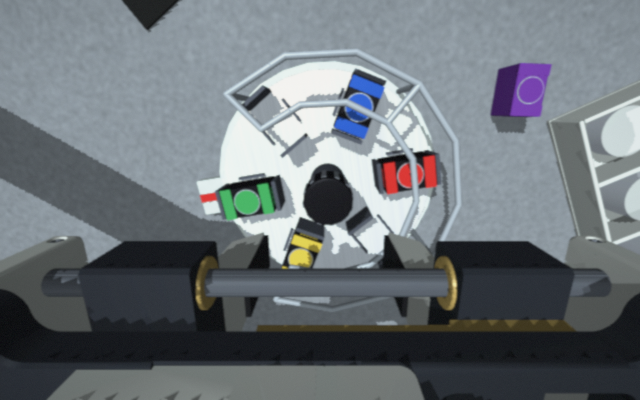

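```bash
python3 -m jog '[{"fingers":0.3,"x":0,"y":0,"z":-2,"spin":10},{"fingers":0.3,"x":0,"y":-0.5,"z":-4,"spin":20},{"fingers":0.3,"x":0,"y":-1,"z":-6,"spin":30},{"fingers":0.3,"x":0,"y":-1.4,"z":-8.1,"spin":40},{"fingers":0.3,"x":0,"y":-1.4,"z":-8.1,"spin":50}]'; python3 -m jog '[{"fingers":0.3,"x":0,"y":0,"z":0,"spin":10},{"fingers":0.3,"x":0,"y":0,"z":0,"spin":20},{"fingers":0.3,"x":3,"y":0,"z":0,"spin":30.4},{"fingers":0.3,"x":7,"y":0,"z":0,"spin":30.4},{"fingers":0.3,"x":7,"y":0,"z":0,"spin":30.4}]'
python3 - <<'E'
from h import *
go((.4625,-.2555,.062),164.5+90)
E
```

```text
time: 8.3
tool_pos: [0.4626, -0.2568, 0.3952]
tool_rot: [-2.46, 1.567, 2.506]
contact_force: [-0.3, 0.6, 0.8]
opening: 0.0642
time: 8.93
tool_pos: [0.4629, -0.2565, 0.323]
tool_rot: [-1.955, 1.562, 2.487]
contact_force: [0.5, -1.0, -0.0]
opening: 0.0641
grasp [ 0.4618 -0.2556  0.1638] jaw -105.47 q [-0.65  0.43  1.63  0.    1.09  1.19] open 0.0641 F [ 0.5 -1.  -0. ] t 8.93
  d tool cm [1.018e+01 1.600e-01 1.000e-02] n62 1.6
  spin 0.03
```

```bash
python3 -m jog '[{"fingers":0.3,"x":3,"y":0,"z":0,"spin":0},{"fingers":0.3,"x":6,"y":0,"z":0,"spin":0},{"fingers":0.3,"x":9,"y":0,"z":0,"spin":0},{"fingers":0.3,"x":10.2,"y":0,"z":0,"spin":0},{"fingers":0.3,"x":10.2,"y":0,"z":0,"spin":0}]'; python3 -m jog '[{"fingers":0.7,"x":0,"y":0,"z":0,"spin":0},{"fingers":0.75,"x":0,"y":0,"z":0,"spin":0},{"fingers":0.75,"x":0,"y":0,"z":0,"spin":0},{"fingers":0.75,"x":0,"y":0,"z":0,"spin":0},{"fingers":0.75,"x":0,"y":0,"z":0,"spin":0}]' 20
python3 - <<'E'
from h import *
go((.4625,-.2555,.062),164.5+90)
E
```

```text
time: 9.55
tool_pos: [0.4641, -0.2573, 0.2249]
tool_rot: [-2.127, 1.57, 2.315]
contact_force: [-0.8, -0.2, 0.4]
opening: 0.0643
time: 10.18
tool_pos: [0.464, -0.2571, 0.2251]
tool_rot: [1.437, 1.57, -0.403]
contact_force: [-0.3, 0.5, 2.9]
opening: 0.0322
grasp [ 0.464  -0.2572  0.0659] jaw -105.48 q [-0.65  0.56  1.73  0.    0.85  1.19] open 0.0322 F [-0.3  0.5  2.9] t 10.18
  d tool cm [ 0.39 -0.19 -0.12] n62 0.1
  spin 0.02
```

```bash
python3 -m jog '[{"fingers":0.75,"x":-2,"y":0,"z":0,"spin":0},{"fingers":0.75,"x":-5,"y":0,"z":0,"spin":0},{"fingers":0.75,"x":-8,"y":0,"z":0,"spin":0},{"fingers":0.75,"x":-11,"y":0,"z":0,"spin":0},{"fingers":0.75,"x":-11,"y":0,"z":0,"spin":0}]' 25
python3 - <<'E'
from h import *
go((.475,.017,.120),77.5)
E
```

```text
time: 10.8
tool_pos: [0.4642, -0.2574, 0.3365]
tool_rot: [1.209, 1.566, -0.632]
contact_force: [0.7, -0.2, -1.6]
opening: 0.0318
grasp [ 0.4648 -0.2578  0.1773] jaw -105.48 q [-0.65  0.42  1.61  0.    1.11  1.19] open 0.0318 F [ 0.7 -0.2 -1.6] t 10.8
  d tool cm [  5.66  -6.37 -26.77] n62 4.5
  spin -2.98
```

```bash
python3 -m jog '[{"fingers":0.75,"x":0,"y":-1,"z":-4,"spin":0},{"fingers":0.75,"x":0,"y":-2.5,"z":-10,"spin":0},{"fingers":0.75,"x":1,"y":-4,"z":-16,"spin":0},{"fingers":0.75,"x":3,"y":-5.5,"z":-22.5,"spin":0},{"fingers":0.75,"x":5.6,"y":-6.4,"z":-26.8,"spin":0}]'; python3 -m jog '[{"fingers":0.75,"x":0,"y":0,"z":0,"spin":0},{"fingers":0.75,"x":3,"y":0,"z":0,"spin":0}]'
python3 - <<'E'
from h import *
go((.475,.017,.0405),74.5)
E
```

```text
time: 11.42
tool_pos: [0.4732, 0.0203, 0.2775]
tool_rot: [2.884, 1.571, 1.044]
contact_force: [0.9, -1.7, -1.9]
opening: 0.0317
time: 11.68
tool_pos: [0.4743, 0.0185, 0.2488]
tool_rot: [1.652, 1.568, -0.187]
contact_force: [0.6, -0.6, -0.7]
opening: 0.0317
grasp [0.4748 0.0184 0.0896] jaw -105.39 q [-0.12  0.45  1.86 -0.    0.83  1.72] open 0.0317 F [ 0.6 -0.6 -0.7] t 11.68
  d tool cm [4.91 0.04 0.13] n62 0.8
  spin 0.11
```

```bash
python3 -m jog '[{"fingers":0.75,"x":2.5,"y":0,"z":0,"spin":0},{"fingers":0.75,"x":4.2,"y":0,"z":0,"spin":0},{"fingers":0.75,"x":4.6,"y":0,"z":0,"spin":0},{"fingers":0.75,"x":4.8,"y":0,"z":0,"spin":0},{"fingers":0.75,"x":4.8,"y":0,"z":0,"spin":0}]'
python3 - <<'E'
from h import *
go((.475,.017,.0405),74.5)
E
```

```text
time: 12.3
tool_pos: [0.4739, 0.018, 0.2011]
tool_rot: [1.773, 1.57, -0.069]
contact_force: [0.1, 0.2, -0.4]
opening: 0.0318
grasp [0.4741 0.018  0.0419] jaw -105.5 q [-0.12  0.53  1.9   0.    0.71  1.72] open 0.0318 F [ 0.1  0.2 -0.4] t 12.3
  d tool cm [0.14 0.12 0.07] n62 0.0
  spin 0.0
```

```bash
python3 -m jog '[{"fingers":0.75,"x":0.1,"y":0,"z":0,"spin":0},{"fingers":0.75,"x":0.2,"y":0,"z":0,"spin":0},{"fingers":0.75,"x":0.2,"y":0,"z":0,"spin":0}]'
python3 - <<'E'
from h import *
go(None)
E
```

```text
time: 12.68
tool_pos: [0.4739, 0.0183, 0.1991]
tool_rot: [1.78, 1.57, -0.061]
contact_force: [0.1, -0.5, 2.9]
opening: 0.0319
grasp [0.474  0.0182 0.0399] jaw -105.47 q [-0.12  0.53  1.9   0.    0.7   1.72] open 0.0319 F [ 0.1 -0.5  2.9] t 12.68
```

Slight contact (2.9 N), so I'll release, then rise and turn for the short-end grip.

```bash
python3 -m jog '[{"fingers":0.5,"x":0.05,"y":0,"z":0,"spin":0},{"fingers":0.3,"x":0.05,"y":0,"z":0,"spin":0},{"fingers":0.2,"x":0.05,"y":0,"z":0,"spin":0},{"fingers":0.1,"x":0.05,"y":0,"z":0,"spin":0}]'; python3 -m jog '[{"fingers":0.1,"x":-3,"y":0,"z":0,"spin":0},{"fingers":0.1,"x":-7,"y":0,"z":0,"spin":0},{"fingers":0.1,"x":-12,"y":0,"z":0,"spin":-10},{"fingers":0.1,"x":-14,"y":0,"z":0,"spin":-20},{"fingers":0.1,"x":-14,"y":0,"z":0,"spin":-30}]'; python3 -m jog '[{"fingers":0.1,"x":0,"y":0,"z":0,"spin":-10},{"fingers":0.1,"x":0,"y":0,"z":0,"spin":-20},{"fingers":0.1,"x":0,"y":0,"z":0,"spin":-30},{"fingers":0.1,"x":0,"y":0,"z":0,"spin":-40},{"fingers":0.1,"x":0,"y":0,"z":0,"spin":-50}]'; python3 -m jog '[{"fingers":0.1,"x":0,"y":0,"z":0,"spin":-10},{"fingers":0.1,"x":0,"y":0,"z":0,"spin":-10},{"fingers":0.1,"x":0,"y":0,"z":0,"spin":-10}]';python3 - <<'E'
from h import *
go((.474,.018,.040),164.5)
s=robot.observe();p=robot.read_camera("wrist")
cv2.imwrite("pics/w3.png",p["color"][:,:,::-1])
K=p["mtx"];W=V(p,s)
b=blobs(mask(p["color"],"green"),60); print([(x,ray(x[0],.046,K,W)[:2].round(4).tolist()) for x in b])
E
```

```text
time: 13.18
tool_pos: [0.4737, 0.0183, 0.1982]
tool_rot: [-2.336, 1.571, 2.106]
contact_force: [-0.7, 0.3, 0.5]
opening: 0.0675
time: 13.8
tool_pos: [0.474, 0.0182, 0.3402]
tool_rot: [1.207, 1.566, -0.105]
contact_force: [-0.3, 0.0, 0.0]
opening: 0.0828
time: 14.42
tool_pos: [0.4736, 0.0182, 0.3381]
tool_rot: [3.015, 1.571, 2.576]
contact_force: [-0.0, -1.3, -0.4]
opening: 0.0826
time: 14.8
tool_pos: [0.4737, 0.0182, 0.3382]
tool_rot: [2.684, 1.571, 2.41]
contact_force: [-0.7, 0.4, 0.5]
opening: 0.0829
grasp [0.4737 0.0182 0.179 ] jaw -15.67 q [-0.12  0.32  1.76  0.    1.06  0.15] open 0.0829 F [-0.7  0.4  0.5] t 14.8
  d tool cm [ 1.39e+01 -1.00e-02  4.00e-02] n62 2.2
  spin -0.17
[(([303.1, 196.8], 435), [0.4533, 0.0255]), (([346.8, 197.2], 460), [0.4919, 0.0143]), (([324.8, 197.6], 460), [0.4723, 0.0194])]
```

View pics/w3.png

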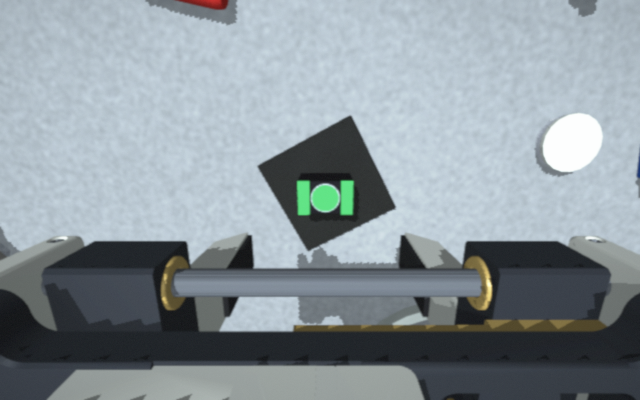

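```bash
python3 -m jog '[{"fingers":0.1,"x":4,"y":0.1,"z":-0.1,"spin":0},{"fingers":0.1,"x":8,"y":0.1,"z":-0.1,"spin":0},{"fingers":0.1,"x":12,"y":0.1,"z":-0.1,"spin":0},{"fingers":0.1,"x":14.2,"y":0.1,"z":-0.1,"spin":0},{"fingers":0.1,"x":14.2,"y":0.1,"z":-0.1,"spin":0}]'; python3 -m jog '[{"fingers":0.4,"x":0,"y":0,"z":0,"spin":0},{"fingers":0.55,"x":0,"y":0,"z":0,"spin":0},{"fingers":0.6,"x":0,"y":0,"z":0,"spin":0},{"fingers":0.6,"x":0,"y":0,"z":0,"spin":0},{"fingers":0.6,"x":0,"y":0,"z":0,"spin":0}]' 20
python3 - <<'E'
from h import *
go(None)
E
```

```text
time: 15.48
tool_pos: [0.4726, 0.0195, 0.195]
tool_rot: [-3.021, 1.567, 2.99]
contact_force: [-0.5, 0.4, 0.3]
opening: 0.0824
time: 16.1
tool_pos: [0.4732, 0.0195, 0.1968]
tool_rot: [0.222, 1.57, -0.049]
contact_force: [-0.1, 0.8, 5.7]
opening: 0.0517
grasp [0.4734 0.0195 0.0376] jaw -15.48 q [-0.12  0.54  1.91  0.    0.7   0.15] open 0.0517 F [-0.1  0.8  5.7] t 16.1
```

```bash
python3 -m jog '[{"fingers":0.6,"x":-2,"y":0,"z":0,"spin":0},{"fingers":0.6,"x":-6,"y":0,"z":0,"spin":0},{"fingers":0.6,"x":-10,"y":0,"z":0,"spin":-5},{"fingers":0.6,"x":-14,"y":0,"z":0,"spin":-15},{"fingers":0.6,"x":-14,"y":0,"z":0,"spin":-25}]' 25; python3 -m jog '[{"fingers":0.6,"x":0,"y":0,"z":0,"spin":-10},{"fingers":0.6,"x":0,"y":0,"z":0,"spin":-20},{"fingers":0.6,"x":0,"y":0,"z":0,"spin":-30},{"fingers":0.6,"x":0,"y":0,"z":0,"spin":-40},{"fingers":0.6,"x":0,"y":0,"z":0,"spin":-50}]'; python3 -m jog '[{"fingers":0.6,"x":0,"y":0,"z":0,"spin":-10},{"fingers":0.6,"x":0,"y":0,"z":0,"spin":-20},{"fingers":0.6,"x":0,"y":0,"z":0,"spin":-20}]';python3 - <<'E'
from h import *
go((.547,.292,.18),79.7)
E
```

```text
time: 16.73
tool_pos: [0.4736, 0.0194, 0.3392]
tool_rot: [-0.28, 1.564, -0.109]
contact_force: [-0.3, 1.0, -2.5]
opening: 0.052
time: 17.35
tool_pos: [0.4728, 0.0195, 0.336]
tool_rot: [1.868, 1.57, 2.912]
contact_force: [0.2, 0.1, -1.2]
opening: 0.0517
time: 17.73
tool_pos: [0.4729, 0.0195, 0.336]
tool_rot: [1.439, 1.57, 2.826]
contact_force: [0.2, -0.5, -1.2]
opening: 0.0518
grasp [0.4728 0.0195 0.1768] jaw 79.42 q [-0.12  0.32  1.76  0.    1.06 -1.51] open 0.0518 F [ 0.2 -0.5 -1.2] t 17.73
  d tool cm [-0.32 -2.29 28.15] n62 4.5
  spin -0.28
```

```bash
python3 -m jog '[{"fingers":0.6,"x":-0.3,"y":-0.4,"z":4,"spin":-0.3},{"fingers":0.6,"x":-0.3,"y":-0.9,"z":10,"spin":-0.3},{"fingers":0.6,"x":-0.3,"y":-1.4,"z":16,"spin":-0.3},{"fingers":0.6,"x":-0.3,"y":-1.9,"z":22.2,"spin":-0.3},{"fingers":0.6,"x":-0.3,"y":-2.3,"z":28.1,"spin":-0.3}]'; python3 -m jog '[{"fingers":0.6,"x":0,"y":0,"z":0,"spin":0},{"fingers":0.6,"x":0,"y":0,"z":0,"spin":0}]';python3 - <<'E'
from h import *
go((.547,.292,.18),79.7)
s=robot.observe();p=robot.read_camera("wrist");I=p["color"]
cv2.imwrite("pics/w4.png",I[:,:,::-1])
K=p["mtx"];W=V(p,s)
h=cv2.cvtColor(I,cv2.COLOR_RGB2HSV).astype(int); m=((h[...,0]>6)&(h[...,0]<20)&(h[...,1]>150)&(h[...,2]>100)).astype(np.uint8)
b=blobs(m,30); print([(x,ray(x[0],.029,K,W)[:2].round(4).tolist()) for x in b])
def proj(x): c=W[:3,:3]@np.array(x)+W[:3,3]; u=K@c; return (u[:2]/u[2]).round(1)
print(proj((.547,.292,.024)))
E
```

```text
time: 18.35
tool_pos: [0.547, 0.2936, 0.339]
tool_rot: [2.423, 1.571, -2.471]
contact_force: [1.5, -0.5, -0.8]
opening: 0.0522
time: 18.6
tool_pos: [0.5465, 0.2915, 0.3386]
tool_rot: [2.331, 1.569, -2.561]
contact_force: [0.1, -0.3, -1.0]
opening: 0.0516
grasp [0.5463 0.2914 0.1794] jaw 79.72 q [ 0.37  0.57  1.34 -0.    1.23 -1.02] open 0.0516 F [ 0.1 -0.3 -1. ] t 18.6
  d tool cm [-0.06 -0.06  0.07] n62 0.0
  spin 0.02
[(([296.4, 192.9], 95), [0.54, 0.2636]), (([360.0, 191.7], 87), [0.5499, 0.3248])]
[326.3 193.4]
```

View pics/w4.png

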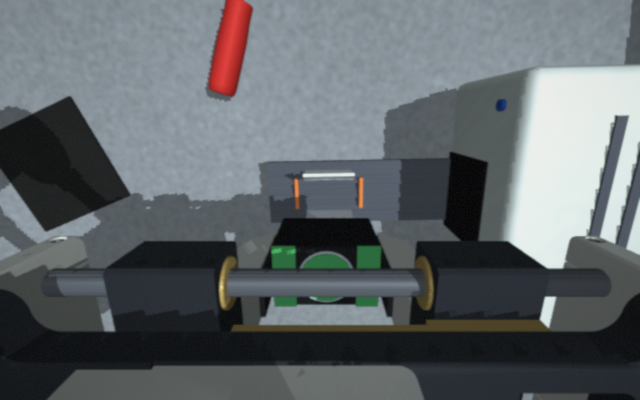

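The lips show at (296,193) and (360,192), and the held block sits level between the fingers. The bed measures about (0.546, 0.293) at 80.2°. I'll correct and lower to just above the walls.

```bash
python3 -m jog '[{"fingers":0.6,"x":1,"y":0.17,"z":0.2,"spin":-0.5},{"fingers":0.6,"x":4,"y":0.17,"z":0.2,"spin":-0.5},{"fingers":0.6,"x":6.5,"y":0.17,"z":0.2,"spin":-0.5},{"fingers":0.6,"x":7.5,"y":0.17,"z":0.2,"spin":-0.5},{"fingers":0.6,"x":7.5,"y":0.17,"z":0.2,"spin":-0.5}]'
python3 - <<'E'
from h import *
go((.545,.2938,.0576),80.2)
s=robot.observe();p=robot.read_camera("scene");I=p["color"]
cv2.imwrite("pics/s5.png",cv2.resize(I[280:400,300:500][:,:,::-1],(800,480),interpolation=cv2.INTER_CUBIC))
E
```

```text
time: 19.27
tool_pos: [0.5455, 0.2933, 0.2638]
tool_rot: [2.032, 1.57, -2.851]
contact_force: [0.4, -0.4, -1.2]
opening: 0.0522
grasp [0.5453 0.2933 0.1046] jaw 80.26 q [ 0.37  0.65  1.43  0.    1.07 -1.03] open 0.0522 F [ 0.4 -0.4 -1.2] t 19.27
  d tool cm [4.7  0.04 0.05] n62 0.8
  spin 0.06
```

View pics/s5.png

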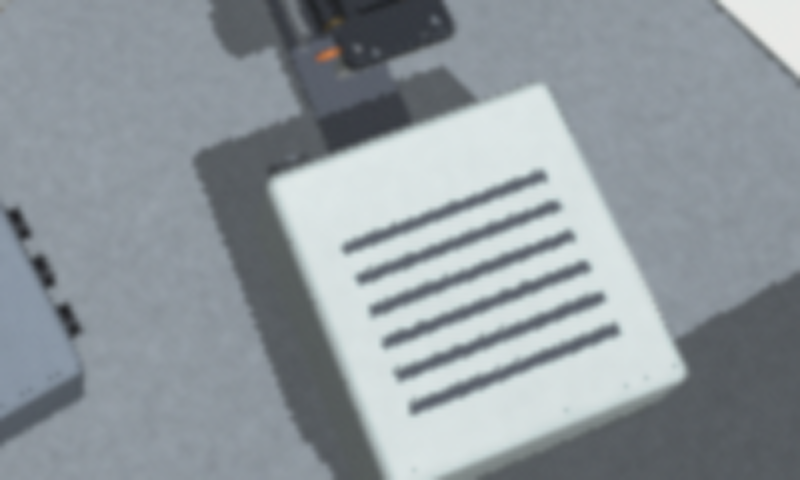

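The gripper hides the bed from the scene camera; only one orange lip shows, at (328,50) in the crop. I'll lower gently on force feedback instead.

```bash
python3 -m jog '[{"fingers":0.6,"x":0.6,"y":0,"z":0,"spin":0},{"fingers":0.6,"x":1.2,"y":0,"z":0,"spin":0},{"fingers":0.6,"x":1.6,"y":0,"z":0,"spin":0},{"fingers":0.6,"x":2,"y":0,"z":0,"spin":0},{"fingers":0.6,"x":2,"y":0,"z":0,"spin":0}]'
python3 - <<'E'
from h import *
go((.545,.2938,.0576),80.2)
E
```

```text
time: 19.95
tool_pos: [0.5454, 0.2939, 0.2438]
tool_rot: [2.054, 1.57, -2.827]
contact_force: [0.3, -0.2, -0.5]
opening: 0.0515
grasp [0.5453 0.2938 0.0846] jaw 80.33 q [ 0.37  0.67  1.45  0.    1.03 -1.03] open 0.0515 F [ 0.3 -0.2 -0.5] t 19.95
  d tool cm [ 2.7   0.02 -0.01] n62 0.4
  spin 0.13
```

No force with the underside at about 51 mm, which is inside the flare. Continuing down.

```bash
python3 -m jog '[{"fingers":0.6,"x":0.5,"y":0,"z":0,"spin":0},{"fingers":0.6,"x":1,"y":0,"z":0,"spin":0},{"fingers":0.6,"x":1.5,"y":0,"z":0,"spin":0},{"fingers":0.6,"x":2,"y":0,"z":0,"spin":0},{"fingers":0.6,"x":2.3,"y":0,"z":0,"spin":0}]'
python3 - <<'E'
from h import *
go((.545,.2938,.0576),80.2)
E
```

```text
time: 20.58
tool_pos: [0.5454, 0.2938, 0.2208]
tool_rot: [1.917, 1.57, -2.964]
contact_force: [0.1, 0.4, -1.6]
opening: 0.0521
grasp [0.5453 0.2938 0.0616] jaw 80.32 q [ 0.37  0.7   1.46  0.    0.98 -1.03] open 0.0521 F [ 0.1  0.4 -1.6] t 20.57
  d tool cm [ 0.4   0.03 -0.01] n62 0.1
  spin 0.12
```

```bash
python3 -m jog '[{"fingers":0.6,"x":0.1,"y":0,"z":0,"spin":0},{"fingers":0.6,"x":0.25,"y":0,"z":0,"spin":0},{"fingers":0.6,"x":0.35,"y":0,"z":0,"spin":0},{"fingers":0.6,"x":0.4,"y":0,"z":0,"spin":0},{"fingers":0.6,"x":0.4,"y":0,"z":0,"spin":0}]'
python3 - <<'E'
from h import *
go((.545,.2938,.0576),80.2)
E
```

```text
time: 21.2
tool_pos: [0.5454, 0.2939, 0.2173]
tool_rot: [-0.109, 1.571, 1.292]
contact_force: [0.2, -0.9, -1.9]
opening: 0.0519
grasp [0.5455 0.2939 0.0581] jaw 80.32 q [ 0.37  0.7   1.47  0.    0.97 -1.03] open 0.0519 F [ 0.2 -0.9 -1.9] t 21.2
  d tool cm [ 0.05  0.04 -0.02] n62 0.0
  spin 0.12
```

```bash
python3 -m jog '[{"fingers":0.6,"x":0.1,"y":0,"z":0,"spin":0},{"fingers":0.6,"x":0.15,"y":0,"z":0,"spin":0},{"fingers":0.6,"x":0.15,"y":0,"z":0,"spin":0}]'
python3 - <<'E'
from h import *
go((.545,.2938,.0576),80.2)
E
```

```text
time: 21.58
tool_pos: [0.5455, 0.2939, 0.2169]
tool_rot: [-0.997, 1.57, 0.405]
contact_force: [-1.9, -1.0, 6.2]
opening: 0.0522
grasp [0.5456 0.2939 0.0577] jaw 80.32 q [ 0.37  0.7   1.47  0.    0.97 -1.03] open 0.0522 F [-1.9 -1.   6.2] t 21.57
  d tool cm [ 0.01  0.06 -0.02] n62 0.0
  spin 0.12
```

Floor contact (6 N) at the expected height. Releasing and withdrawing.

```bash
python3 -m jog '[{"fingers":0.4,"x":0,"y":0,"z":0,"spin":0},{"fingers":0.3,"x":0,"y":0,"z":0,"spin":0},{"fingers":0.2,"x":0,"y":0,"z":0,"spin":0},{"fingers":0.2,"x":0,"y":0,"z":0,"spin":0}]'; python3 -m jog '[{"fingers":0.2,"x":-2,"y":0,"z":0,"spin":0},{"fingers":0.2,"x":-6,"y":0,"z":0,"spin":0},{"fingers":0.2,"x":-11,"y":0,"z":0,"spin":0},{"fingers":0.2,"x":-15,"y":0,"z":0,"spin":0},{"fingers":0.2,"x":-15,"y":0,"z":0,"spin":0}]'
python3 - <<'E'
from h import *
go(None)
s=robot.observe();p=robot.read_camera("wrist");I=p["color"]
cv2.imwrite("pics/w6.png",cv2.resize(I[100:260,200:460][:,:,::-1],(780,480),interpolation=cv2.INTER_CUBIC))
K=p["mtx"];W=V(p,s)
print([(x,ray(x[0],.066,K,W)[:2].round(4).tolist()) for x in blobs(mask(I,"green"),60)])
E
```

```text
time: 22.08
tool_pos: [0.5455, 0.2939, 0.2156]
tool_rot: [1.582, 1.571, 2.983]
contact_force: [-0.9, 0.3, 0.4]
opening: 0.0727
time: 22.7
tool_pos: [0.5459, 0.2941, 0.3697]
tool_rot: [-1.025, 1.563, 0.377]
contact_force: [0.1, 0.1, -0.2]
opening: 0.0739
grasp [0.547  0.2945 0.2105] jaw 80.33 q [ 0.37  0.54  1.3   0.    1.29 -1.03] open 0.0739 F [ 0.1  0.1 -0.2] t 22.7
[(([303.7, 191.5], 355), [0.5407, 0.2752]), (([344.8, 191.9], 368), [0.5477, 0.3138]), (([324.1, 193.0], 427), [0.5454, 0.2941])]
```

View pics/w6.png

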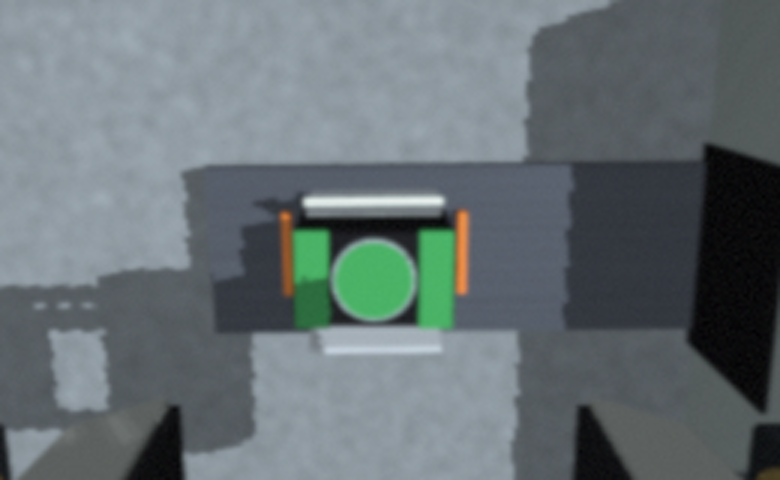

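The green block (crop centre 373,278) stands square and level between both walls and centred between the orange lips. The fingers are clear of it.

```bash
python3 -c "
from cell import robot
print(robot.hand_in())"
```

```text
the job is handed in; nothing more can be done
None
```

The green block is in the bed of the filter slide, let go, and I handed the job in at about 23 s of the 67 s allowed; no verdict was reported.

- **Carousel:** I turned the knob about 96° clockwise. Two cameras then put the green block about 2 mm from the mark, with the turntable at rest.
- **Rest mat:** I lifted the block by its long sides, set it down upright near the mat's centre and let go. A picture confirmed this before I took it again by its short ends.
- **Bed:** I lowered it until it touched the floor with about 6 N, within 1 mm of the expected height.
- **Last checks:** The final wrist picture shows it glass up, level between the two walls and centred between the orange lips. Its centre is at about (0.545, 0.294) m. That is within 3 mm of both measurements of the bed, and its length is aligned with the slide to about 1°. After withdrawal the gripper was clear of everything, with no contact force.

**Not fully checked:**
- **Top and wrist cameras:** They disagreed by 2–3 mm on the bed position, so I used a value between them.
- **Scene camera:** It could not see the bed during insertion, because the gripper was in the way.
- **Other filter blocks:** I did not look at them again after lifting the green one out. They were in their pockets in the picture taken just before that.

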